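# Start the goggle steriliser

## Task

The goggles are in the steriliser: push its lid fully shut, then start the cycle by pressing the blue key, then the yellow key, then the green key, one at a time, each fully down and let back up before the next. Never press the red key, press no key while the lid is open, and leave the soap bottle and the beaker standing where they are.

Things in the scene. Friction and masses are not known exactly. Their poses are not given: they have to be found in the camera images.
- steriliser: Goggle steriliser, fixed to the table, white. Origin: centre of its underside on the table; z up, x from the console at the front (nearest the robot at yaw 0) to the hinge side, y along its 260 mm width. From x -125 to -25 mm a low console, 50 mm high, with a row of four keys at x = -75 mm; from x -25 to +125 mm an open chamber, 100 mm high, closed by the lid. A white tray, 60 mm high, is fixed well to its right (-y), out of the way.
- lid_hinge (a point): Middle of the lid's hinge line, on the chamber's far upper rim: 125 mm along x and 100 mm up from the steriliser's origin. The hinge line runs along the steriliser's y.
- lid_edge (a point): Middle of the lid's free edge, on its outer (upper) face. The lid is a blue-framed amber panel, 150 mm from hinge to free edge, 260 mm wide, 12 mm thick; a black lip 90 mm wide and 8 mm thick stands 10 mm out from the free edge. This point lies 150 mm from the hinge line along the lid and 12 mm out along its normal. It turns with the lid.
- lid (a joint): Lid opening angle, rad: 0 shut flat on the chamber, 1.3 as far open as it goes. It opens upward, away from the console, about lid_hinge. Its stiff hinge stays at any angle; pushing the free edge down takes about 1 to 4 N.
- key_blue_top (a point): Top centre of the blue spring key: a round cap 30 mm across (z up). At rest it stands 18 mm above the console and 6 mm above its black round housing (46 mm across). It moves straight down 6 mm. Four such keys stand in a row along the steriliser's y, 54 mm apart; which colour stands where changes from run to run.
- key_blue (a joint): How far the blue key is down, m: 0 up, 0.006 fully down. Its spring gives 1.5 N at first and 5 N fully down and pushes the key back up.
- key_yellow_top (a point): Top centre of the yellow spring key: a round cap 30 mm across (z up). At rest it stands 18 mm above the console and 6 mm above its black round housing (46 mm across). It moves straight down 6 mm. Four such keys stand in a row along the steriliser's y, 54 mm apart; which colour stands where changes from run to run.
- key_yellow (a joint): How far the yellow key is down, m: 0 up, 0.006 fully down. Its spring gives 1.5 N at first and 5 N fully down and pushes the key back up.
- key_green_top (a point): Top centre of the green spring key: a round cap 30 mm across (z up). At rest it stands 18 mm above the console and 6 mm above its black round housing (46 mm across). It moves straight down 6 mm. Four such keys stand in a row along the steriliser's y, 54 mm apart; which colour stands where changes from run to run.
- key_green (a joint): How far the green key is down, m: 0 up, 0.006 fully down. Its spring gives 1.5 N at first and 5 N fully down and pushes the key back up.
- key_red_top (a point): Top centre of the red spring key: a round cap 30 mm across (z up). At rest it stands 18 mm above the console and 6 mm above its black round housing (46 mm across). It moves straight down 6 mm. Four such keys stand in a row along the steriliser's y, 54 mm apart; which colour stands where changes from run to run.
- key_red (a joint): How far the red key is down, m: 0 up, 0.006 fully down. Its spring gives 1.5 N at first and 5 N fully down and pushes the key back up.
- soap_mid (a point): Bystander: green soap bottle, 64 mm across, 190 mm tall; this point is on its axis, 95 mm up. It stands beside the steriliser, to its left or right.
- beaker_mid (a point): Bystander: clear beaker, 80 mm across, 95 mm tall; this point is on its axis, 48 mm up. It stands on the side of the steriliser opposite to the bottle.

How it is judged (in metres and radians):
On the way, in this order (a step that is already met when the one before it is completed fails the run):
1. the lid is shut (within 0.05 rad) and all keys are up (value of joint lid below 0.05 rad and value of joint each of key_blue, key_yellow, key_green, key_red below 0.002 m), for 0.2 s.
2. the blue key is pressed (more than 4 of its 6 mm) with the lid shut and all other keys up (within 2 mm) (value of joint key_blue above 0.004 m and value of joint lid below 0.05 rad and value of joint each of key_yellow, key_green, key_red below 0.002 m), for 0.05 s.
3. the yellow key is pressed (more than 4 of its 6 mm) with the lid shut and all other keys up (within 2 mm) (value of joint key_yellow above 0.004 m and value of joint lid below 0.05 rad and value of joint each of key_blue, key_green, key_red below 0.002 m), for 0.05 s.
4. the green key is pressed (more than 4 of its 6 mm) with the lid shut and all other keys up (within 2 mm) (value of joint key_green above 0.004 m and value of joint lid below 0.05 rad and value of joint each of key_blue, key_yellow, key_red below 0.002 m), for 0.05 s.
At the end, for the whole second after the job is handed in: The lid is shut (within 0.05 rad) and at rest, all four keys are back up (within 2 mm), and the bottle and the beaker stand upright (within 0.2 rad) within 30 mm of where they were (all of step 1 and velocity of joint lid below 0.05 rad/s and distance of each of soap_mid, beaker_mid from where it was at the start of the episode below 0.03 m and angle between each of soap_mid, beaker_mid's own z axis and vertical below 0.2 rad); the robot touches nothing.
It fails at once if the red key is pressed (more than 3 mm) (value of joint key_red above 0.003 m).
It fails at once if a key is pressed (more than 3 mm) while the lid is open (more than 0.1 rad) (value of joint lid above 0.1 rad and value of joint any of key_blue, key_yellow, key_green, key_red above 0.003 m).
It fails at once if the bottle or the beaker is shifted by more than 30 mm or tipped by more than 0.2 rad (not (distance of each of soap_mid, beaker_mid from where it was at the start of the episode below 0.03 m and angle between each of soap_mid, beaker_mid's own z axis and vertical below 0.2 rad)).
It also fails if it takes over 48 s, if anything falls off the work surface, if the arm or the gripper's body presses on something with over 40 N, if the wrist force passes 120 N, or if a joint passes its speed limit or range.

## Robot

A 7-joint arm with a two-finger parallel gripper is mounted at the origin on the work surface. World frame = base frame: x ahead of the robot, y to its left, z up, the work surface at z = 0. Lengths are in m, angles in degrees, forces in N, time in s.
With the tool pointing down it reaches from about 0.35 to 0.9 m from the base axis. Payload 7.2 kg.
Tool frame: the origin (TCP) lies midway between the tips of the shut fingers; the grasp point (between the pads) lies 19 mm behind it (hold_point_z is the distance from the TCP to the grasp point, in m); z points along the fingers, y is the line along which they close (so a half turn about z gives the same grasp; the last joint's range is limited). The gripper opens to 88 mm and grips with 3 to 60 N. Pads are 20 mm wide; open, the fingers measure 115 mm over their backs; the gripper's body (75 mm by 178 mm) begins 61 mm behind the grasp point.
Start: joints at [61.868, 23.554, -0.728, 91.456, 0.321, 64.991, -4.71], TCP at [0.256, -0.57, 0.197] pointing down, gripper open.
Joint ranges: [-169.25, 169.25], [-16.82, 113.86], [-84.01, 82.57], [7.8, 145.47], [-59.2, 239.2], [7.22, 106.19], [-163.78, 163.78]. Speed limits (degrees/s): [136.94, 136.94, 172.46, 172.46, 180, 180, 180].

## Interface

Orientations are given as a 3x3 rotation matrix whose columns are the frame's x, y, z axes.
In Python, from rig import * gives the robot as it stands. The module is installed in compiled form; this text tells all that it offers.
- The arm moves only by the tool jog_arm, never from a script. Its argument "motion" is a list of rows, each a list of 6 numbers: the shift along the tool's x, y, z in mm, then the turn, a rotation vector about the tool's x, y, z in degrees. In form: [[dx, dy, dz, rx, ry, rz], ...]. A call has 1 to 5 rows; each row is the pose to reach, as a shift and turn from the pose commanded when the call began, along the tool's axes at that moment; what a row does not reach only later rows make up. A row lasts 1/10 s, in which the tool goes at most 50 mm and 8.59 degrees, less where a joint would pass 70% of its speed; a pose out of reach is approached as far as the arm can. A call with a gripper value outside its range is refused whole. "gripper" is the finger opening in mm, from 0 to 87.8, set as the call begins (left out, the last holds). The fingers move at their own pace and stop on an object; "grip_force" is the grip in N (left out, the last holds). Time passes only in rows, so rows that repeat a pose let the fingers close. It gives the time, the measured TCP pose, the force, the opening and the grip force at its end, in the units of the state.
- read_state(): the state, without advancing time (a new reading comes with each control period).
- read_camera(name): name is "scene" or "top"; returns a dict with "pixels" (420x560x3 uint8, blue, green, red), "fovy" (degrees; the focal length in pixels is half the picture's height over the tangent of half this angle, whatever the lens; pixels are square), "cx", "cy" (the principal point, pixels), "k1" (the pictures are not rectified: a ray, as slopes to the right and down, at radius r is drawn at 1 + k1 r^2 times it, then the intrinsics apply), "R" (3x3) and "t" (3): a world point X has camera coordinates R X + t. Camera axes: x right, y down, z forward; pixel columns grow to the right and rows downward; lengths in m; the calibration is good to about 2 mm. A picture is of the moment at which its call begins. There is no depth.
- hand_in(): hands the job in; it is judged then, once.
The state is a dict: "time_s": time; "qpos": joint angles; "qvel": joint speeds; "effort": joint torques, N m; "ee_pos": TCP position; "tcp_rot": TCP orientation; "wrist_force": force on the tool from outside, world axes, zero at the start; "moment": the same for the moment, N m; "grip_width": opening from 0.0 (shut) to 1.0 (fully open); "gripper_force": force on a finger pad.
Only numpy, scipy, OpenCV 4.12 (cv2) and the standard library are available. Lean on these libraries where they do the work, as an engineer would, in place of code of your own. Each camera call takes 0.05 s, during which the arm holds its last target. There are 200 camera calls.

## Working session

There is one attempt and no reset: what is moved stays moved. The work goes in short steps, Python scripts to look and compute and a tool call to move; the robot and the scene stay as the last step left them, time stands still between calls to the robot, and variables do not carry over. Pictures are saved under pics/ and viewed, at most 10 in all, crops included, and the job is handed in when it is done.

Besides the shell and the picture viewer there is one more tool, called by a JSON object that holds its "api" and its "payload". jog_arm: Moves the arm, as the interface text tells. Its arguments: {"type":"object","properties":{"motion":{"type":"array","items":{"type":"array","items":{"type":"number"}}},"gripper":{"type":"number"},"grip_force":{"type":"number"}},"required":["motion"]}

```bash
mkdir -p pics; cat > h.py <<'E'
from rig import *
import numpy as np, cv2
def cam(n):
    c=read_camera(n); f=c["pixels"].shape[0]/2/np.tan(np.radians(c["fovy"])/2)
    c["K"]=np.array([[f,0,c["cx"]],[0,f,c["cy"]],[0,0,1]]); c["R"]=np.array(c["R"]); c["t"]=np.array(c["t"]); return c
def ray(c,u,v):
    d=np.array([c["k1"],0,0,0,0.]) 
    p=cv2.undistortPoints(np.array([[[u,v]]],float),c["K"],d)[0,0]
    return -c["R"].T@c["t"], c["R"].T@np.array([p[0],p[1],1])
def plane(c,u,v,z):
    o,d=ray(c,u,v); return o+d*(z-o[2])/d[2]
E
python3 - <<'E'
from h import *
im=[cam(n) for n in("scene","top")]
for n,c in zip(("scene","top"),im):
    cv2.imwrite(f"pics/{n}0.png",c["pixels"]); print(n,c["k1"],-c["R"].T@c["t"])
s=read_state(); print(s["time_s"],s["ee_pos"],s["tcp_rot"],s["wrist_force"])
E
```

```text
scene -0.024331511597481596 [0.88666708 0.43209132 0.56593126]
top 0.04994768360994279 [0.47201476 0.04234633 1.0939731 ]
0.1 [ 0.25619724 -0.56952449  0.19629064] [[ 9.11945138e-01  4.10311561e-01 -6.98669742e-04]
 [ 4.10312144e-01 -9.11944209e-01  1.30561651e-03]
 [-1.01438278e-04 -1.47732331e-03 -9.99998904e-01]] [-0.30167131  0.02902125  0.56146516]
```

View pics/scene0.png

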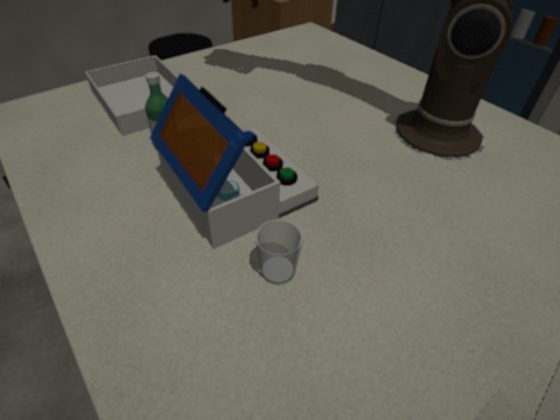

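View pics/top0.png

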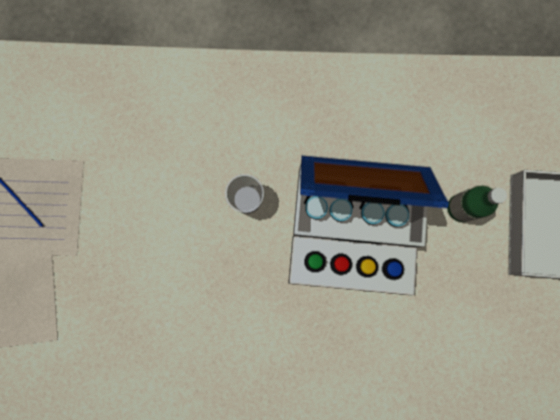

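The top view shows the keys from left to right as green (315,261), red (341,264), yellow (368,266) and blue (393,268). The lid stands open with its lip near (373,200). The beaker is at (246,195) and the bottle at (480,200), to the right.

```bash
python3 - <<'E'
from h import *
c=cam("top"); s=cam("scene")
hsv=cv2.cvtColor(c["pixels"],cv2.COLOR_BGR2HSV)
P={}
for n,lo,hi,x0 in(("green",45,80,315),("red",0,10,341),("yellow",18,35,368),("blue",105,130,393)):
    m=cv2.inRange(hsv,(lo,130,60),(hi,255,255)); w=np.zeros_like(m); w[245:285,x0-14:x0+15]=m[245:285,x0-14:x0+15]
    M=cv2.moments(w,True); u,v=M["m10"]/M["m00"],M["m01"]/M["m00"]
    P[n]=plane(c,u,v,.068); print(n,M["m00"],round(u,1),round(v,1),P[n].round(4))
d=(P["green"]-P["blue"]); print("pitch",np.linalg.norm(d)/3)
y=d/np.linalg.norm(d); x=np.array([y[1],-y[0],0]); print("yaw",np.degrees(np.arctan2(x[1],x[0])))
mid=sum(P.values())/4; O=mid+.075*x; O[2]=0; print("O",O)
# lid angle: project edge model corners at the hinge plane; corners of the lid free edge seen in top: cast onto vertical plane through side
print("front console edge",(mid-.05*x).round(4))
for u,v in((300,196),(446,206)):
    o,r=ray(c,u,v)
    for a in np.radians(range(40,80,5)):
        e=O+x*(.125-.15*np.cos(a)+.012*np.sin(a)); z=.1+.15*np.sin(a)+.012*np.cos(a)
        p=o+r*(z-o[2])/r[2]; print(round(np.degrees(a)),((p-e)@x).round(4),((p-e)@y).round(4))
for n,u,v,z in(("beaker",246,195,.05),("soap",492,195,.19)): 
    p=plane(c,u,v,z)-O; print(n,(p+O).round(3),(p@x).round(3),(p@y).round(3))
E
```

```text
green 156.0 314.8 261.2 [ 0.4928 -0.0375  0.068 ]
red 178.0 341.1 263.7 [ 0.4893 -0.0915  0.068 ]
yellow 193.0 367.7 266.1 [ 0.4859 -0.1456  0.068 ]
blue 171.0 394.1 268.6 [ 0.4823 -0.1994  0.068 ]
pitch 0.054102170143878886
yaw -3.72409962159904
O [ 0.56239292 -0.12336726  0.        ]
front console edge [ 0.4377 -0.1152  0.068 ]
40 0.0177 0.1278
45 0.0067 0.1281
50 -0.0049 0.1284
55 -0.017 0.1286
60 -0.0296 0.1289
65 -0.0424 0.129
70 -0.0555 0.1292
75 -0.0688 0.1293
40 0.0234 -0.1339
45 0.0124 -0.1309
50 0.0008 -0.1282
55 -0.0114 -0.1259
60 -0.024 -0.1239
65 -0.0369 -0.1222
70 -0.05 -0.1208
75 -0.0633 -0.1199
beaker [0.629 0.109 0.05 ] 0.051 0.236
soap [ 0.619 -0.348  0.19 ] 0.071 -0.221
```

{"api": "jog_arm", "payload": {"motion": [[0, 0, -40, 0, 0, 7], [0, 0, -80, 0, 0, 14], [0, 0, -115, 0, 0, 21], [0, 0, -115, 0, 0, 28], [0, 0, -115, 0, 0, 28]], "gripper": 0}}

```text
time_s: 0.7
ee_pos: [0.2566, -0.5702, 0.313]
tcp_rot: [[0.998, -0.068, 0.001], [-0.068, -0.998, -0.002], [0.001, 0.002, -1.0]]
wrist_force: [0.1, 0.5, -0.1]
grip_width: 0.583
gripper_force: 0.0
```

{"api": "jog_arm", "payload": {"motion": [[10, -47, 0, 0, 0, 0], [20, -94, 0, 0, 0, 0], [40, -140, 0, 0, 0, 0], [60, -186, 0, 0, 0, 0], [85, -230, 0, 0, 0, 0]]}}

```text
time_s: 1.2
ee_pos: [0.3555, -0.3446, 0.3111]
tcp_rot: [[0.998, -0.062, -0.002], [-0.062, -0.998, 0.001], [-0.002, -0.001, -1.0]]
wrist_force: [0.1, -1.0, 0.6]
grip_width: 0.129
gripper_force: 0.0
```

{"api": "jog_arm", "payload": {"motion": [[33, -33, 0, 0, 0, 0], [66, -66, 0, 0, 0, 0], [100, -100, 0, 0, 0, 0], [133, -133, 0, 0, 0, 0], [165, -165, 0, 0, 0, 0]]}}

```text
time_s: 1.7
ee_pos: [0.532, -0.1913, 0.3109]
tcp_rot: [[0.998, -0.062, -0.002], [-0.062, -0.998, 0.001], [-0.002, -0.0, -1.0]]
wrist_force: [0.4, -0.7, 0.0]
grip_width: 0.004
gripper_force: 0.0
```

{"api": "jog_arm", "payload": {"motion": [[33, -25, 0, 0, 0, 0], [65, -50, 0, 0, 0, 0], [93, -71, 0, 0, 0, 0], [93, -71, 0, 0, 0, 0], [93, -71, 0, 0, 0, 0]]}}

```text
time_s: 2.2
ee_pos: [0.6285, -0.1277, 0.3101]
tcp_rot: [[0.998, -0.062, -0.003], [-0.062, -0.998, 0.001], [-0.003, -0.0, -1.0]]
wrist_force: [-1.4, -0.5, -0.1]
grip_width: 0.004
gripper_force: 0.0
```

```bash
cat >> h.py <<'E'
O=np.array([.5624,-.1234,0]); X=np.array([.9979,-.065,0]); Y=np.array([.065,.9979,0])
def loc():
    s=read_state(); p=np.array(s["ee_pos"])-O; print(s["time_s"],"local mm",(1000*np.array([p@X,p@Y,p[2]])).round(1),np.array(s["wrist_force"]).round(2),np.array(s["tcp_rot"]).round(3).tolist())
E
python3 -c "
from h import *
loc()
a=cam('scene')['pixels'];b=cam('top')['pixels']
cv2.imwrite('pics/a1.png',np.hstack([a[60:300,80:480],b[120:360,200:560]]))"
```

```text
2.2 local mm [ 66.3   0.  310.1] [-1.39 -0.49 -0.09] [[0.998, -0.062, -0.003], [-0.062, -0.998, 0.001], [-0.003, -0.0, -1.0]]
```

View pics/a1.png

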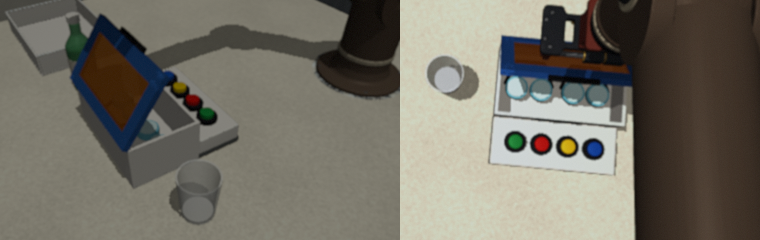

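The hand is over the lid's outer face (arm at right in the top view; beaker and bottle undisturbed). Now descend.

{"api": "jog_arm", "payload": {"motion": [[0, 0, 30, 0, 0, 0], [0, 0, 60, 0, 0, 0], [0, 0, 80, 0, 0, 0], [0, 0, 95, 0, 0, 0], [0, 0, 105, 0, 0, 0]]}}

```text
time_s: 2.8
ee_pos: [0.628, -0.1294, 0.2063]
tcp_rot: [[0.998, -0.067, -0.001], [-0.067, -0.998, -0.0], [-0.001, 0.0, -1.0]]
wrist_force: [0.1, -0.0, 0.5]
grip_width: 0.004
gripper_force: 0.0
```

{"api": "jog_arm", "payload": {"motion": [[0, 0, 8, 0, 0, 0], [-10, 0, 14, 0, 0, 0], [-18, 0, 21, 0, 0, 0], [-26, 0, 28, 0, 0, 0], [-33, 0, 36, 0, 0, 0]]}}

```text
time_s: 3.3
ee_pos: [0.5956, -0.1263, 0.1713]
tcp_rot: [[0.998, -0.066, 0.001], [-0.066, -0.998, -0.0], [0.001, 0.0, -1.0]]
wrist_force: [-0.1, -0.1, 3.3]
grip_width: 0.006
gripper_force: 0.9
```

{"api": "jog_arm", "payload": {"motion": [[-5, 0, 7, 0, 0, 0], [-10, 0, 15, 0, 0, 0], [-14, 0, 24, 0, 0, 0], [-17, 0, 33, 0, 0, 0], [-19, 0, 40, 0, 0, 0]]}}

```text
time_s: 3.8
ee_pos: [0.5764, -0.1248, 0.13]
tcp_rot: [[0.998, -0.066, -0.001], [-0.066, -0.998, 0.0], [-0.001, -0.0, -1.0]]
wrist_force: [-0.8, -0.9, 1.9]
grip_width: 0.01
gripper_force: 0.7
```

```bash
python3 -c "
from h import *
loc()
a=cam('scene')['pixels']
cv2.imwrite('pics/a2.png',a[60:300,80:480])"
```

```text
3.8 local mm [ 14.   -0.5 130. ] [-0.78 -0.86  1.91] [[0.998, -0.066, -0.001], [-0.066, -0.998, 0.0], [-0.001, -0.0, -1.0]]
```

View pics/a2.png

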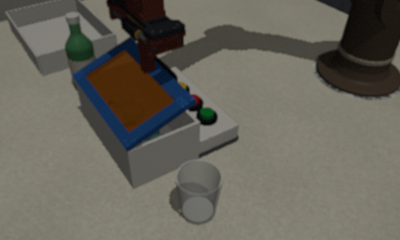

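The fingertip is pushing the lid down and it is nearly closed; both bystanders are still standing. Continue.

{"api": "jog_arm", "payload": {"motion": [[-1, 0, 6, 0, 0, 0], [-3, 0, 12, 0, 0, 0], [-3, 0, 18, 0, 0, 0], [-3, 0, 21, 0, 0, 0], [-3, 0, 21, 0, 0, 0]]}}

```text
time_s: 4.35
ee_pos: [0.5738, -0.1247, 0.1094]
tcp_rot: [[0.998, -0.066, -0.001], [-0.066, -0.998, 0.0], [-0.001, -0.0, -1.0]]
wrist_force: [0.2, 0.3, -0.2]
grip_width: 0.004
gripper_force: 0.0
```

{"api": "jog_arm", "payload": {"motion": [[0, 0, 2, 0, 0, 0], [0, 0, 4, 0, 0, 0], [0, 0, 4, 0, 0, 0]]}}

```text
time_s: 4.65
ee_pos: [0.5741, -0.1247, 0.1059]
tcp_rot: [[0.998, -0.066, 0.0], [-0.066, -0.998, -0.0], [0.0, -0.0, -1.0]]
wrist_force: [0.4, 0.2, -0.3]
grip_width: 0.009
gripper_force: 0.1
```

```bash
python3 -c "
from h import *
loc()
a=cam('scene')['pixels']
cv2.imwrite('pics/a3.png',cv2.resize(a[80:280,100:380],None,fx=2.5,fy=2.5))"
```

```text
4.65 local mm [ 11.7  -0.6 105.9] [ 0.35  0.22 -0.3 ] [[0.998, -0.066, 0.0], [-0.066, -0.998, -0.0], [0.0, -0.0, -1.0]]
```

View pics/a3.png

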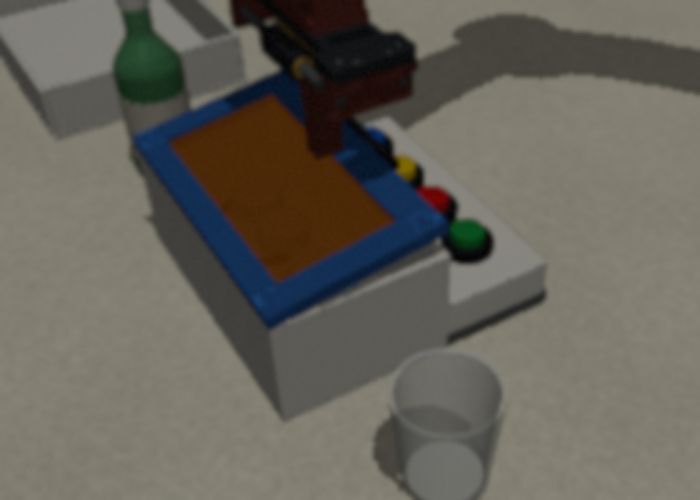

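The lid is almost flat, with a thin gap left at its front corner near (440,245). I'll keep pressing until the force rises.

{"api": "jog_arm", "payload": {"motion": [[0, 0, 2, 0, 0, 0], [0, 0, 4, 0, 0, 0], [0, 0, 4, 0, 0, 0]]}}

```text
time_s: 5.0
ee_pos: [0.5739, -0.1247, 0.1018]
tcp_rot: [[0.998, -0.066, -0.0], [-0.066, -0.998, 0.0], [-0.0, -0.0, -1.0]]
wrist_force: [-1.0, 0.0, 0.7]
grip_width: 0.01
gripper_force: 0.1
```

Possibly sitting on a recessed panel; I'll shift to the blue frame near the free edge and press there.

{"api": "jog_arm", "payload": {"motion": [[0, 0, -15, 0, 0, 0], [0, 0, -30, 0, 0, 0], [-12, 0, -30, 0, 0, 0], [-22, 0, -30, 0, 0, 0], [-22, 0, -15, 0, 0, 0]]}}

```text
time_s: 5.5
ee_pos: [0.5508, -0.1235, 0.1177]
tcp_rot: [[0.998, -0.066, 0.001], [-0.066, -0.998, -0.001], [0.001, 0.001, -1.0]]
wrist_force: [0.9, 1.1, 0.2]
grip_width: 0.001
gripper_force: 0.0
```

{"api": "jog_arm", "payload": {"motion": [[0, 0, 2, 0, 0, 0], [0, 0, 4, 0, 0, 0], [0, 0, 6, 0, 0, 0], [0, 0, 6, 0, 0, 0]]}}

```text
time_s: 5.9
ee_pos: [0.552, -0.1232, 0.1109]
tcp_rot: [[0.998, -0.066, -0.0], [-0.066, -0.998, 0.0], [-0.0, -0.0, -1.0]]
wrist_force: [-0.2, 0.4, 0.2]
grip_width: 0.007
gripper_force: 0.0
```

```bash
python3 -c "
from h import *
loc()"
```

```text
5.9 local mm [-10.4  -0.5 110.9] [-0.16  0.44  0.23] [[0.998, -0.066, -0.0], [-0.066, -0.998, 0.0], [-0.0, -0.0, -1.0]]
```

{"api": "jog_arm", "payload": {"motion": [[0, 0, 2, 0, 0, 0], [0, 0, 4, 0, 0, 0], [0, 0, 6, 0, 0, 0], [0, 0, 8, 0, 0, 0]]}}

```text
time_s: 6.3
ee_pos: [0.552, -0.1233, 0.1029]
tcp_rot: [[0.998, -0.066, -0.0], [-0.066, -0.998, -0.0], [-0.0, 0.0, -1.0]]
wrist_force: [-0.7, -0.2, -0.4]
grip_width: 0.005
gripper_force: 0.6
```

{"api": "jog_arm", "payload": {"motion": [[0, 0, 2, 0, 0, 0], [0, 0, 4, 0, 0, 0], [0, 0, 4, 0, 0, 0]]}}

```text
time_s: 6.6
ee_pos: [0.5519, -0.1233, 0.0987]
tcp_rot: [[0.998, -0.066, -0.0], [-0.066, -0.998, 0.0], [-0.0, -0.0, -1.0]]
wrist_force: [0.3, 0.8, -0.2]
grip_width: 0.002
gripper_force: 0.0
```

```bash
python3 -c "
from h import *
loc()
a=cam('scene')['pixels']
cv2.imwrite('pics/a4.png',cv2.resize(a[80:280,100:380],None,fx=2.5,fy=2.5))"
```

```text
6.6 local mm [-10.5  -0.6  98.7] [ 0.3   0.78 -0.2 ] [[0.998, -0.066, -0.0], [-0.066, -0.998, 0.0], [-0.0, -0.0, -1.0]]
```

View pics/a4.png

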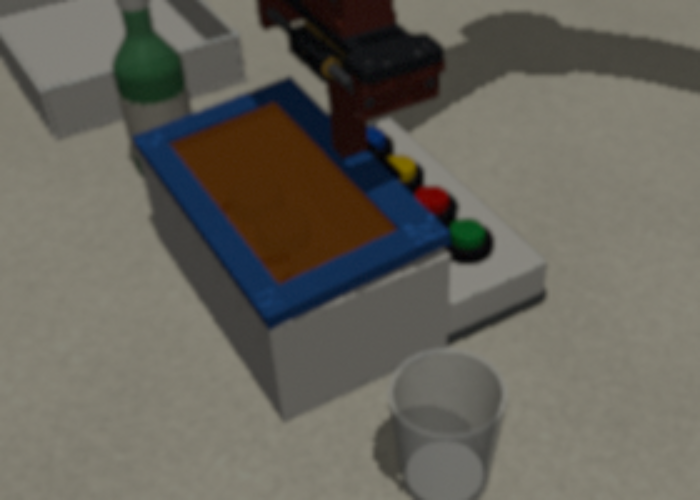

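The lid is clearly lower now: its front corner is at (447,240) and the finger is on the frame at (350,155). The reported z seems low, so I'll check by rays.

```bash
python3 -c "
from h import *
s=cam('scene')
f=lambda u,v:(u/2.5+100,v/2.5+80)
for n,u,v in(('fing',348,157),('lidfront+y',448,241),('hinge+y',270,322),('hinge-y',135,140),('chamber front +y top',447,252),('console +y front top',545,263),('console +y front bottom',545,293),('chamber hinge+y bottom',287,418)):
    for z in (0,.05,.1,.112):
        p=plane(s,*f(u,v),z)-O; print(n,z,(p@X*1000).round(),(p@Y*1000).round())
print(read_state()['effort'],read_state()['moment'])
"
```

```text
fing 0 -84.0 -151.0
fing 0.05 -52.0 -87.0
fing 0.1 -19.0 -22.0
fing 0.112 -11.0 -7.0
lidfront+y 0 -97.0 16.0
lidfront+y 0.05 -63.0 65.0
lidfront+y 0.1 -29.0 115.0
lidfront+y 0.112 -21.0 127.0
hinge+y 0 89.0 25.0
hinge+y 0.05 106.0 73.0
hinge+y 0.1 124.0 122.0
hinge+y 0.112 128.0 134.0
hinge-y 0 89.0 -295.0
hinge-y 0.05 107.0 -218.0
hinge-y 0.1 124.0 -141.0
hinge-y 0.112 128.0 -123.0
chamber front +y top 0 -88.0 28.0
chamber front +y top 0.05 -55.0 77.0
chamber front +y top 0.1 -22.0 125.0
chamber front +y top 0.112 -14.0 137.0
console +y front top 0 -155.0 88.0
console +y front top 0.05 -116.0 131.0
console +y front top 0.1 -77.0 174.0
console +y front top 0.112 -67.0 185.0
console +y front bottom 0 -130.0 120.0
console +y front bottom 0.05 -93.0 160.0
console +y front bottom 0.1 -57.0 201.0
console +y front bottom 0.112 -48.0 210.0
chamber hinge+y bottom 0 124.0 126.0
chamber hinge+y bottom 0.05 138.0 166.0
chamber hinge+y bottom 0.1 153.0 206.0
chamber hinge+y bottom 0.112 156.0 215.0
[ 1.01937458e-02 -5.51654577e+01 -2.38162726e+00 -2.48243415e+01
  6.12691234e-03 -6.69123698e-02 -2.10561768e-03] [-0.00485301  0.00903131 -0.0273469 ]
```

By rays the fingertip is at about z≈0.115, roughly 15 mm above the reported value. I'll go by force instead.

{"api": "jog_arm", "payload": {"motion": [[0, 0, 2, 0, 0, 0], [0, 0, 4, 0, 0, 0], [0, 0, 4, 0, 0, 0]]}}

```text
time_s: 7.0
ee_pos: [0.5519, -0.1232, 0.0948]
tcp_rot: [[0.998, -0.066, -0.0], [-0.066, -0.998, 0.0], [-0.0, -0.0, -1.0]]
wrist_force: [-0.5, 0.1, 0.2]
grip_width: 0.003
gripper_force: 0.0
```

{"api": "jog_arm", "payload": {"motion": [[0, 0, 1, 0, 0, 0], [0, 0, 2, 0, 0, 0], [0, 0, 3, 0, 0, 0], [0, 0, 3, 0, 0, 0]]}}

```text
time_s: 7.4
ee_pos: [0.552, -0.1233, 0.0919]
tcp_rot: [[0.998, -0.066, -0.0], [-0.066, -0.998, 0.0], [-0.0, 0.0, -1.0]]
wrist_force: [1.0, 0.5, 0.1]
grip_width: 0.009
gripper_force: 0.0
```

```bash
python3 -c "
from h import *
loc()
a=cam('scene')['pixels'];b=cam('top')['pixels']
cv2.imwrite('pics/a5.png',np.hstack([cv2.resize(a[100:220,150:290],None,fx=3,fy=3),cv2.resize(b[150:300,280:400],None,fx=2.4,fy=2.4)]))"
```

```text
7.4 local mm [-10.4  -0.5  91.9] [0.96 0.5  0.08] [[0.998, -0.066, -0.0], [-0.066, -0.998, 0.0], [-0.0, 0.0, -1.0]]
```

View pics/a5.png

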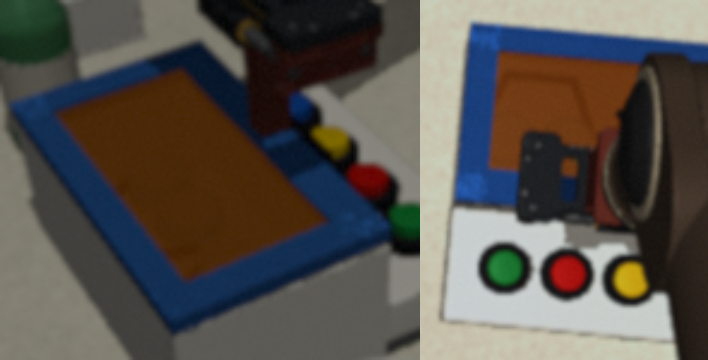

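The lid looks almost shut and the finger hovers above the frame, its shadow detached near (290,150). Continue down until contact.

{"api": "jog_arm", "payload": {"motion": [[0, 0, 1, 0, 0, 0], [0, 0, 2, 0, 0, 0], [0, 0, 3, 0, 0, 0], [0, 0, 4, 0, 0, 0]]}}

```text
time_s: 7.9
ee_pos: [0.5519, -0.1233, 0.0879]
tcp_rot: [[0.998, -0.066, -0.0], [-0.066, -0.998, -0.0], [-0.0, 0.0, -1.0]]
wrist_force: [-0.5, 0.5, 0.6]
grip_width: 0.011
gripper_force: 0.5
```

{"api": "jog_arm", "payload": {"motion": [[0, 0, 1, 0, 0, 0], [0, 0, 2, 0, 0, 0], [0, 0, 3, 0, 0, 0], [0, 0, 4, 0, 0, 0]]}}

```text
time_s: 8.3
ee_pos: [0.5521, -0.1233, 0.0864]
tcp_rot: [[0.998, -0.066, 0.0], [-0.066, -0.998, -0.001], [0.0, 0.001, -1.0]]
wrist_force: [-11.7, 1.9, 32.0]
grip_width: 0.004
gripper_force: 15.7
```

Contact at 32 N: the lid is fully shut, with reported z about 25 mm below true. The key tops should therefore come at reported z≈0.043. Lift and go over blue.

{"api": "jog_arm", "payload": {"motion": [[0, 0, -20, 0, 0, 0], [0, 0, -40, 0, 0, 0], [-22, 27, -40, 0, 0, 0], [-43, 54, -40, 0, 0, 0], [-65, 80, -40, 0, 0, 0]]}}

```text
time_s: 8.8
ee_pos: [0.4814, -0.1997, 0.1242]
tcp_rot: [[0.998, -0.065, 0.001], [-0.065, -0.998, -0.0], [0.001, 0.0, -1.0]]
wrist_force: [0.1, -1.7, -0.3]
grip_width: 0.008
gripper_force: 0.0
```

{"api": "jog_arm", "payload": {"motion": [[0, 0, 20, 0, 0, 0], [0, 0, 40, 0, 0, 0], [0, 0, 55, 0, 0, 0], [0, 0, 55, 0, 0, 0], [0, 0, 55, 0, 0, 0]]}}

```text
time_s: 9.3
ee_pos: [0.482, -0.1987, 0.0692]
tcp_rot: [[0.998, -0.066, -0.0], [-0.066, -0.998, 0.0], [-0.0, -0.0, -1.0]]
wrist_force: [-0.1, -0.7, 1.7]
grip_width: 0.007
gripper_force: 0.0
```

```bash
python3 -c "
from h import *
loc()
a=cam('scene')['pixels'];b=cam('top')['pixels']
cv2.imwrite('pics/a6.png',np.hstack([cv2.resize(a[90:210,170:330],None,fx=2.5,fy=2.5),cv2.resize(b[160:310,270:430],None,fx=2,fy=2)]))"
```

```text
9.3 local mm [-75.3 -80.4  69.2] [-0.13 -0.73  1.68] [[0.998, -0.066, -0.0], [-0.066, -0.998, 0.0], [-0.0, -0.0, -1.0]]
```

View pics/a6.png

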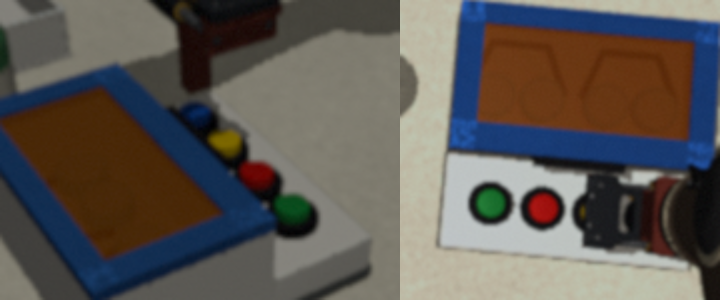

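The lid is shut flat, and the finger hovers directly above the blue key (finger tip (195,90), blue cap (198,115) in the crop). Press by force.

{"api": "jog_arm", "payload": {"motion": [[0, 0, 12, 0, 0, 0], [0, 0, 22, 0, 0, 0], [0, 0, 25, 0, 0, 0], [0, 0, 28, 0, 0, 0], [0, 0, 30, 0, 0, 0]]}}

```text
time_s: 9.9
ee_pos: [0.4819, -0.1988, 0.0402]
tcp_rot: [[0.998, -0.066, -0.0], [-0.066, -0.998, -0.0], [-0.0, 0.0, -1.0]]
wrist_force: [-9.1, 2.8, 35.7]
grip_width: 0.01
gripper_force: 17.3
```

{"api": "jog_arm", "payload": {"motion": [[0, 0, 1, 0, 0, 0], [0, 0, 2, 0, 0, 0], [0, 0, 2, 0, 0, 0]]}}

```text
time_s: 10.2
ee_pos: [0.482, -0.1989, 0.0401]
tcp_rot: [[0.998, -0.066, 0.0], [-0.066, -0.998, -0.001], [0.0, 0.001, -1.0]]
wrist_force: [-12.0, 4.5, 37.4]
grip_width: 0.009
gripper_force: 18.7
```

{"api": "jog_arm", "payload": {"motion": [[0, 0, -4, 0, 0, 0], [0, 0, -4, 0, 0, 0], [0, 0, -4, 0, 0, 0]]}}

```text
time_s: 10.5
ee_pos: [0.4819, -0.1988, 0.0413]
tcp_rot: [[0.998, -0.066, 0.0], [-0.066, -0.998, -0.0], [0.0, 0.0, -1.0]]
wrist_force: [-0.9, 0.8, 4.5]
grip_width: 0.01
gripper_force: 2.3
```

{"api": "jog_arm", "payload": {"motion": [[0, 0, -2, 0, 0, 0], [0, 0, -2, 0, 0, 0]]}}

```text
time_s: 10.7
ee_pos: [0.4819, -0.1988, 0.0431]
tcp_rot: [[0.998, -0.066, -0.0], [-0.066, -0.998, 0.0], [-0.0, -0.0, -1.0]]
wrist_force: [-1.8, -0.1, 2.9]
grip_width: 0.008
gripper_force: 1.7
```

{"api": "jog_arm", "payload": {"motion": [[0, 0, -3, 0, 0, 0], [0, 0, -3, 0, 0, 0]]}}

```text
time_s: 10.9
ee_pos: [0.4819, -0.1988, 0.0461]
tcp_rot: [[0.998, -0.066, -0.0], [-0.066, -0.998, 0.0], [-0.0, -0.0, -1.0]]
wrist_force: [-0.2, -0.9, 1.7]
grip_width: 0.006
gripper_force: 0.9
```

{"api": "jog_arm", "payload": {"motion": [[0, 0, -4, 0, 0, 0], [0, 0, -4, 0, 0, 0]]}}

```text
time_s: 11.1
ee_pos: [0.4821, -0.1988, 0.0503]
tcp_rot: [[0.998, -0.066, 0.0], [-0.066, -0.998, -0.0], [0.0, 0.0, -1.0]]
wrist_force: [0.7, -0.3, 0.4]
grip_width: 0.003
gripper_force: 0.0
```

The spring profile confirms a full press and release (stop at 0.0405, rest at 0.0465). On to yellow.

{"api": "jog_arm", "payload": {"motion": [[0, 0, -20, 0, 0, 0], [0, -20, -25, 0, 0, 0], [0, -40, -25, 0, 0, 0], [0, -53, -20, 0, 0, 0], [0, -53, -5, 0, 0, 0]]}}

```text
time_s: 11.6
ee_pos: [0.4865, -0.144, 0.0556]
tcp_rot: [[0.998, -0.063, 0.002], [-0.063, -0.998, 0.0], [0.002, -0.0, -1.0]]
wrist_force: [0.1, -1.0, -0.1]
grip_width: 0.004
gripper_force: 0.0
```

{"api": "jog_arm", "payload": {"motion": [[0, 0, 8, 0, 0, 0], [0, 0, 12, 0, 0, 0], [0, 0, 15, 0, 0, 0], [0, 0, 16, 0, 0, 0], [0, 0, 16, 0, 0, 0]]}}

```text
time_s: 12.1
ee_pos: [0.4849, -0.1456, 0.0405]
tcp_rot: [[0.998, -0.066, -0.001], [-0.066, -0.998, 0.0], [-0.001, -0.0, -1.0]]
wrist_force: [-8.1, 4.4, 20.4]
grip_width: 0.006
gripper_force: 10.4
```

```bash
python3 -c "
from h import *
loc()"
```

```text
12.1 local mm [-75.9 -27.2  40.5] [-8.08  4.43 20.35] [[0.998, -0.066, -0.001], [-0.066, -0.998, 0.0], [-0.001, -0.0, -1.0]]
```

Yellow is down at the stop. Release, then carry high over red to green.

{"api": "jog_arm", "payload": {"motion": [[0, 0, -10, 0, 0, 0], [0, 0, -30, 0, 0, 0], [0, 0, -45, 0, 0, 0], [0, -35, -45, 0, 0, 0], [0, -70, -45, 0, 0, 0]]}}

```text
time_s: 12.6
ee_pos: [0.4905, -0.077, 0.0848]
tcp_rot: [[0.998, -0.07, 0.002], [-0.07, -0.998, -0.001], [0.002, 0.001, -1.0]]
wrist_force: [0.4, 0.4, -0.0]
grip_width: 0.008
gripper_force: 0.0
```

{"api": "jog_arm", "payload": {"motion": [[1, -25, 0, 0, 0, 0], [1, -38, 0, 0, 0, 0], [1, -38, 10, 0, 0, 0], [1, -38, 25, 0, 0, 0], [1, -38, 30, 0, 0, 0]]}}

```text
time_s: 13.1
ee_pos: [0.4924, -0.0401, 0.0523]
tcp_rot: [[0.998, -0.068, -0.002], [-0.068, -0.998, -0.001], [-0.002, 0.001, -1.0]]
wrist_force: [-0.4, -0.4, -0.3]
grip_width: 0.005
gripper_force: 0.0
```

```bash
python3 -c "
from h import *
loc()"
```

```text
13.1 local mm [-75.3  78.5  52.3] [-0.44 -0.38 -0.26] [[0.998, -0.068, -0.002], [-0.068, -0.998, -0.001], [-0.002, 0.001, -1.0]]
```

{"api": "jog_arm", "payload": {"motion": [[0, -1, 5, 0, 0, 0], [0, -1, 9, 0, 0, 0], [0, -1, 12, 0, 0, 0], [0, -1, 14, 0, 0, 0], [0, -1, 14, 0, 0, 0]]}}

```text
time_s: 13.6
ee_pos: [0.4934, -0.0382, 0.0407]
tcp_rot: [[0.998, -0.067, -0.0], [-0.067, -0.998, -0.001], [-0.0, 0.001, -1.0]]
wrist_force: [-3.9, -3.5, 7.7]
grip_width: 0.006
gripper_force: 4.3
```

{"api": "jog_arm", "payload": {"motion": [[0, 0, -10, 0, 0, 0], [0, 0, -40, 0, 0, 0], [0, 0, -80, 0, 0, 0], [0, 0, -120, 0, 0, 0], [0, 0, -120, 0, 0, 0]]}}

```text
time_s: 14.1
ee_pos: [0.4971, -0.0367, 0.1657]
tcp_rot: [[0.998, -0.065, 0.01], [-0.065, -0.998, -0.0], [0.01, -0.001, -1.0]]
wrist_force: [0.6, -0.1, -0.4]
grip_width: 0.004
gripper_force: 0.0
```

```bash
python3 -c "
from h import *
loc()
a=cam('scene')['pixels'];b=cam('top')['pixels']
cv2.imwrite('pics/a7.png',np.hstack([a[60:300,80:400],b[120:360,200:560]]))"
```

```text
14.1 local mm [-70.8  82.3 165.7] [ 0.62 -0.1  -0.42] [[0.998, -0.065, 0.01], [-0.065, -0.998, -0.0], [0.01, -0.001, -1.0]]
```

View pics/a7.png

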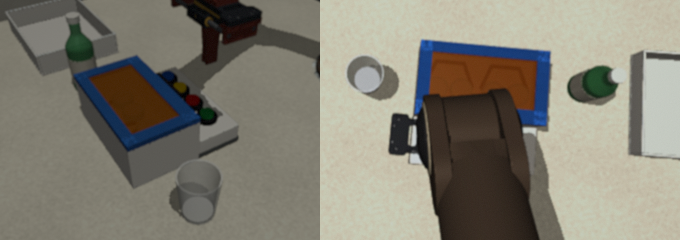

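The lid is shut, the keys are up, the beaker and bottle are where they were, and the hand is clear above.

```bash
python3 -c "
from rig import *
print(hand_in())"
```

```text
the job is handed in; nothing more can be done
None
```

I shut the lid fully and pressed blue, yellow and green in that order, each down to its stop and released. I did not press red, the bottle and beaker look unmoved in the last pictures, and the job is handed in (no verdict was returned).

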